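# Unpack the craft kit onto its trays

### The job

Lay the craft kit out for use: take the stack apart from the top down and stand each piece upright and flat inside the rim of the tray of its own shape (the long box last). Do not tip any piece over, and leave the glass mug and the white jar where they stand.

Things in the scene. Friction and masses are not known exactly. Their poses are not given: they have to be found in the camera images.
- long_box: Bottom of the stack: closed oblong pale wooden box with a dark lid line, 60 mm along its x, 140 mm along its y, 40 mm high, 0.2 to 0.45 kg, standing on the table within 0.35 rad of square to it (long side across the robot's view). The square tin and the round tin stand side by side on its flat lid, one about 40 mm along its +y and the other 40 mm along its -y, either way round. Origin: centre of its underside; z up. Lid is solid with the box.
- square_tin: Closed bare-metal square tin, 50 x 50 mm, 40 mm high, 0.1 to 0.25 kg, standing on one half of the long box (about square to it, within 0.12 rad) and carrying the hex block on its flat lid. Sides along its x and y. Origin: centre of its underside; z up.
- round_tin: Closed bare-metal round tin, 48 mm in diameter, 36 mm high, 0.09 to 0.2 kg, standing on the other half of the long box, with nothing on it. Origin: centre of its underside; z up.
- hex_block: Six-sided mid-brown wooden stamp block, 30 mm across flats (34.6 mm across corners), 36 mm high, 0.04 to 0.09 kg, standing on top of the square tin. Two of its flats face along its +x and -x, the rest every 60 degrees. Origin: centre of its underside; z up.
- long_tray: Shallow oblong plywood tray with a dark rim, for the long box: inside 72 mm along its x, 152 mm along its y (outside 80 x 160). The tray is fixed to the table and at most 0.35 rad askew to the table. Floor 4 mm thick (its top 4 mm above the origin), rim 4 mm wide, rising 4 mm above that floor (8 mm above the table), 6 mm of play all round its piece. Origin: centre of the tray's underside, on the table; z up.
- square_tray: Shallow square plywood tray with a dark rim, for the square tin: inside 62 x 62 mm (outside 70 x 70), sides along its x and y. The tray is fixed to the table and at most 0.35 rad askew to the table. Floor 4 mm thick (its top 4 mm above the origin), rim 4 mm wide, rising 4 mm above that floor (8 mm above the table), 6 mm of play all round its piece. Origin: centre of the tray's underside, on the table; z up.
- round_tray: Shallow round plywood tray with a dark rim, for the round tin: inside diameter 60 mm (outside 68). The tray is fixed to the table and at most 0.35 rad askew to the table. Floor 4 mm thick (its top 4 mm above the origin), rim 4 mm wide, rising 4 mm above that floor (8 mm above the table), 6 mm of play all round its piece. Origin: centre of the tray's underside, on the table; z up.
- hex_tray: Small shallow six-sided plywood tray with a dark rim, for the hex block: inside 42 mm across flats (outside 50). Two of its inner flats face along its +x and -x. The tray is fixed to the table and at most 0.35 rad askew to the table. Floor 4 mm thick (its top 4 mm above the origin), rim 4 mm wide, rising 4 mm above that floor (8 mm above the table), 6 mm of play all round its piece. Origin: centre of the tray's underside, on the table; z up.
- mug: Loose clear glass mug, 76 mm in diameter without its handle, 100 mm high, its handle sticking out sideways, standing near the middle of the far side of the work area. Not to be shifted. Origin: centre of its underside.
- jar: Loose small white jar with a lid, 52 mm in diameter, 60 mm high, standing on the near right of the work area among the trays. Not to be shifted. Origin: centre of its underside.

How it is judged:
By the outcome, as a careful person would: the job done as asked, in the order asked, and still so for the second after the job is handed in, with the robot touching nothing.
It also fails if it takes over 125 s, if anything falls off the work surface, if the arm or the gripper's body presses on something with over 40 N, if the wrist force passes 120 N, or if a joint passes its speed limit or range.

### The arm

A 7-joint arm with a two-finger parallel gripper is mounted at the origin on the work surface. World frame = base frame: x ahead of the robot, y to its left, z up, the work surface at z = 0. Lengths are in m, angles in rad, forces in N, time in s.
With the tool pointing down it reaches from about 0.425 to 0.875 m from the base axis. Payload 4.7 kg.
Tool frame: the origin (TCP) lies on the centre line of the jaws, within the pads' length; the fingertips stand ahead of it and the grasp point (between the pads) lies 2 mm behind it (nose_length is the z of the fingertips in the tool frame, in m); z points along the fingers, y is the line along which they close (so a half turn about z gives the same grasp; the last joint's range is limited). The gripper opens to 87 mm and grips with 3 to 60 N. Pads are 19 mm wide; open, the fingers measure 117 mm over their backs; the gripper's body (75 mm by 190 mm) begins 51 mm behind the grasp point.
Start: joints at [-1.208, 0.321, -0.07, 1.45, 0.023, 1.371, -0.057], TCP at [0.222, 0.611, 0.24] pointing down, gripper open.
Joint ranges: [-2.86, 2.86], [-0.3, 2.09], [-1.38, 1.24], [0.06, 2.45], [-1.56, 4.7], [0.09, 2.05], [-2.69, 2.69]. Speed limits (rad/s): [2.57, 2.57, 3.14, 3.14, 3.14, 3.14, 3.14].

### API

Orientations are given as a rotation vector (axis times angle).
In Python, from bench import * gives the robot as it stands.
- The arm moves only by the tool send_rows, never from a script. Its arguments are lists of equal length, an entry for each row: "xyz": the shift along the tool's x, y, z in mm, a list of three; "dr": the turn, a rotation vector about the tool's x, y, z in rad, a list of three. A call has exactly 10 rows; each row is the pose to reach, as a shift and turn from the pose commanded when the call began, along the tool's axes at that moment; what a row does not reach only later rows make up. A row lasts 1/12 s, in which the tool goes at most 41.7 mm and 7.16 degrees, less where a joint would pass 70% of its speed; a pose out of reach is approached as far as the arm can. A call with a gripper value outside its range is refused whole. "jaw" is the finger opening in mm, from 0 to 87, set as the call begins (left out, the last holds). The fingers move at their own pace and stop on an object; "grip_force" is the grip in N (left out, the last holds). Time passes only in rows, so rows that repeat a pose let the fingers close, or fill a call up. It gives the time, the measured TCP pose, the force, the opening and the grip force at its end, in the units of the state.
- get_state(): the state, without advancing time (a new reading comes with each control period).
- get_image(name): name is "scene" or "top"; returns the picture (400x640x3 uint8, red, green, blue); there is no depth.
- calibration(name): a dict with "vfov" (degrees; the focal length in pixels is half the picture's height over the tangent of half this angle, whatever the lens; pixels are square), "cx", "cy" (the principal point, pixels), "rvec" (rotation vector, rad) and "tvec" (3), from world to camera coordinates, as OpenCV has them. Camera axes: x right, y down, z forward; pixel columns grow to the right and rows downward; lengths in m; the calibration is good to about 2 mm. A picture is of the moment at which its call begins. calibration takes no time and is no camera call.
- close_job(): hands the job in; it is judged then, once.
The state is a dict: "time": time; "joint_positions": joint angles; "qd": joint speeds; "joint_torque": joint torques, N m; "position": TCP position; "tool_rot": TCP orientation; "ft_force": force on the tool from outside, world axes, zero at the start; "torque": the same for the moment, N m; "grip_width": opening from 0.0 (shut) to 1.0 (fully open); "grip_force": force on a finger pad.
Only numpy, scipy, OpenCV 4.12 (cv2) and the standard library are available. Lean on these libraries where they do the work, as an engineer would, in place of code of your own. Each camera call takes 0.05 s, during which the arm holds its last target. There are 200 camera calls.

## Working session

There is one attempt and no reset: what is moved stays moved. The work goes in short steps, Python scripts to look and compute and a tool call to move; the robot and the scene stay as the last step left them, time stands still between calls to the robot, and variables do not carry over. Pictures are saved under pics/ and viewed, at most 14 in all, crops included, and the job is handed in when it is done.

Besides the shell and the picture viewer there is one more tool, called after "Emit:" as name(argument=value, ...), one argument or row to a line, values as JSON. send_rows: Moves the arm, as the interface text tells. Its arguments: {"type":"object","properties":{"xyz":{"type":"array"},"dr":{"type":"array"},"jaw":{"type":"number"},"grip_force":{"type":"number"}},"required":["xyz","dr"]}

```bash
ls; mkdir -p pics; python3 - <<'E'
from bench import *
import cv2
s=get_state(); print(s)
for n in("scene","top"):
    im=get_image(n); cv2.imwrite(f"pics/{n}0.png",im[:,:,::-1]); print(n,calibration(n))
E
```

```text
pics
{'time': 0.0, 'joint_positions': array([-1.20792251,  0.3218108 , -0.07010833,  1.45170691,  0.02260546,
        1.37078743, -0.05692126]), 'qd': array([-0.00248579, -0.00032505, -0.00017625,  0.00046813, -0.00014518,
       -0.00104395, -0.00192018]), 'joint_torque': array([ 3.87464306e-04, -4.91284096e+01, -4.03589364e-01, -3.12527239e+01,
       -6.37747790e-02,  4.37710178e-02,  1.87242508e-04]), 'position': array([0.22198613, 0.61035136, 0.23845358]), 'tool_rot': array([-5.44986827e-01, -3.09371845e+00,  3.00045591e-03]), 'ft_force': array([ 0.34701983, -0.30655726, -0.36627747]), 'torque': array([ 0.00945748, -0.02136175,  0.01016503]), 'grip_force': 0.0, 'grip_width': 1.0046042900616012}
scene {'vfov': 48.37113301704265, 'cx': 320.2609448224096, 'cy': 194.47366152678958, 'rvec': array([ 2.03898738,  1.22835575, -0.52690161]), 'tvec': array([-0.27137774, -0.30629457,  1.58683321])}
top {'vfov': 53.54432613279419, 'cx': 317.92222118466896, 'cy': 200.68902562699662, 'rvec': array([ 2.12853598, -2.13459392,  0.18546867]), 'tvec': array([0.0060115 , 0.60049434, 1.0425664 ])}
```

View pics/scene0.png

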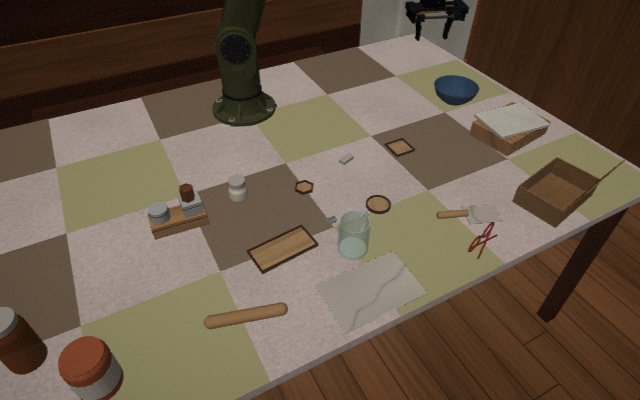

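View pics/top0.png

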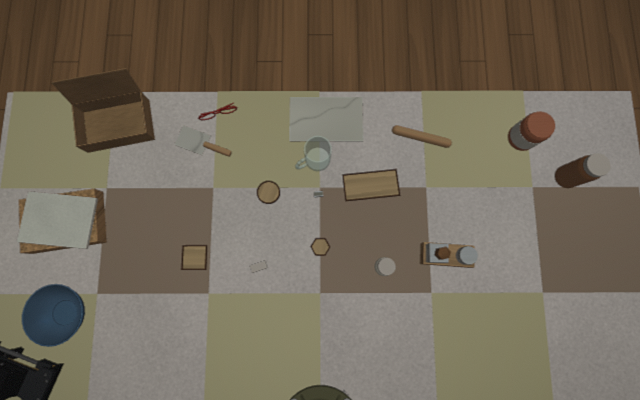

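The scene view shows the stack at about (180,212), with the hex tray at (304,187), round tray at (378,204), square tray at (400,147) and long tray at (283,248). In the top view the stack is at (448,255), square tray (194,257), round tray (268,192), hex tray (320,247), long tray (371,185), jar (386,267) and mug (317,155).

```bash
cat > h.py <<'E'
import numpy as np, cv2
from bench import *
from scipy.spatial.transform import Rotation as R
def cam(n):
    c=calibration(n); f=200/np.tan(np.radians(c["vfov"]/2))
    return np.array([[f,0,c["cx"]],[0,f,c["cy"]],[0,0,1]]),cv2.Rodrigues(c["rvec"])[0],c["tvec"]
def ray(n,uv,z):
    K,Rm,t=cam(n); uv=np.atleast_2d(uv).astype(float)
    d=(np.linalg.inv(K)@np.c_[uv,np.ones(len(uv))].T).T@Rm
    o=-Rm.T@t
    return o+d*((z-o[2])/d[:,2])[:,None]
def proj(n,P):
    K,Rm,t=cam(n); q=(K@(Rm@np.atleast_2d(P).T+t[:,None])).T
    return q[:,:2]/q[:,2:]
def rel(p,yaw=None):
    """shift in tool axes mm from commanded~measured pose to world point p; yaw = world angle of tool y line -> turn"""
    s=get_state(); T=R.from_rotvec(s["tool_rot"])
    sh=T.inv().apply(np.array(p)-s["position"])*1000
    ty=T.apply([0,1,0]); a=np.arctan2(ty[1],ty[0])
    print("shift",sh.round(1),"tool y angle",round(a,3), "tilt",T.apply([0,0,1]).round(3))
    if yaw is not None:
        d=(yaw-a+np.pi/2)%np.pi-np.pi/2; print("turn about world z",round(d,3),"-> about tool z",round(-d,3))
E
python3 - <<'E'
from h import *
im=cv2.imread("pics/top0.png"); sc=cv2.imread("pics/scene0.png")
for n in("top","scene"):
    K,Rm,t=cam(n); print(n,(-Rm.T@t).round(3))
rois={"long":(335,163,408,207),"round":(252,176,285,208),"square":(177,241,211,273),"hex":(306,234,334,260)}
for k,(a,b,c,d) in rois.items():
    cr=im[b:d,a:c]; g=cr.max(2)
    m=(g<np.percentile(g,95)*.0+60).astype(np.uint8)
    cs,_=cv2.findContours(m,cv2.RETR_EXTERNAL,cv2.CHAIN_APPROX_NONE)
    cs=sorted(cs,key=cv2.contourArea)[-1].reshape(-1,2)+[a,b]
    w=ray("top",cs,.008)[:,:2].astype(np.float32)
    h=cv2.convexHull(w); r=cv2.minAreaRect(h)
    mm=cv2.moments(h); print(k,len(cs),"rect",np.round(r[0],4),np.round(r[1],4),round(r[2],1),"cent",round(mm["m10"]/mm["m00"],4),round(mm["m01"]/mm["m00"],4))
    ii=cv2.fitEllipse(h) if len(h)>5 else 0; print("   ell",ii)
A=cv2.resize(im[225:285,410:490],None,fx=7,fy=7,interpolation=cv2.INTER_CUBIC)
B=cv2.resize(sc[175:245,140:220],None,fx=7,fy=7,interpolation=cv2.INTER_CUBIC)
C=np.zeros((490,0,3),np.uint8)
cv2.imwrite("pics/a.png",A); cv2.imwrite("pics/b.png",B)
C=cv2.resize(im[155:285,170:420],None,fx=3.2,fy=3.2,interpolation=cv2.INTER_CUBIC);cv2.imwrite("pics/c.png",C)
E
```

```text
top [0.412 0.006 1.13 ]
scene [ 1.335 -0.411  0.857]
long 11 rect [ 0.6248 -0.2249] [0.0052 0.0131] 26.4 cent 0.6261 -0.2256
   ell 0Traceback (most recent call last):
  File "<stdin>", line 13, in <module>
ZeroDivisionError: float division by zero
```

```bash
cat > meas.py <<'E'
from h import *
im=cv2.imread("pics/top0.png"); sc=cv2.imread("pics/scene0.png")
U=6
rois={"long":(338,163,406,207),"round":(253,176,284,208),"square":(178,242,211,273),"hex":(307,234,334,260)}
for k,(a,b,c,d) in rois.items():
    cr=cv2.resize(im[b:d,a:c],None,fx=U,fy=U,interpolation=cv2.INTER_CUBIC)
    v=cr.max(2); cx,cy=v.shape[1]//2,v.shape[0]//2
    fl=np.median(v[cy-12:cy+12,cx-12:cx+12]); lo=np.percentile(v,3)
    m=(v>(fl+lo)/2).astype(np.uint8)
    n,l,st,_=cv2.connectedComponentsWithStats(m,connectivity=4)
    m=(l==l[cy,cx]).astype(np.uint8)
    cs=max(cv2.findContours(m,cv2.RETR_EXTERNAL,cv2.CHAIN_APPROX_NONE)[0],key=cv2.contourArea).reshape(-1,2)
    uv=(cs+.5)/U-.5+[a,b]
    w=ray("top",uv,.008)[:,:2].astype(np.float32); h=cv2.convexHull(w); r=cv2.minAreaRect(h); mm=cv2.moments(h)
    print(k,fl,lo,"rect",np.round(r[0],4),np.round(r[1],4),round(r[2],1),"cent",round(mm["m10"]/mm["m00"],4),round(mm["m01"]/mm["m00"],4))
A=cv2.resize(im[235:275,415:485],None,fx=11,fy=11,interpolation=cv2.INTER_CUBIC)
B=cv2.resize(sc[175:245,140:220],None,fx=8,fy=8,interpolation=cv2.INTER_CUBIC)
cv2.imwrite("pics/a.png",A); cv2.imwrite("pics/b.png",B)
E
python3 meas.py
```

```text
long 127.0 65.0 rect [ 0.6553 -0.1484] [0.0711 0.1512] 5.8 cent 0.6554 -0.1486
round 127.0 65.0 rect [0.6351 0.148 ] [0.0585 0.0577] 0.8 cent 0.6346 0.1481
square 126.0 59.0 rect [0.4493 0.3527] [0.0616 0.0613] 0.3 cent 0.4495 0.3525
hex 127.0 69.0 rect [ 0.4777 -0.001 ] [0.0451 0.0407] 89.8 cent 0.4775 -0.0009
```

View pics/a.png

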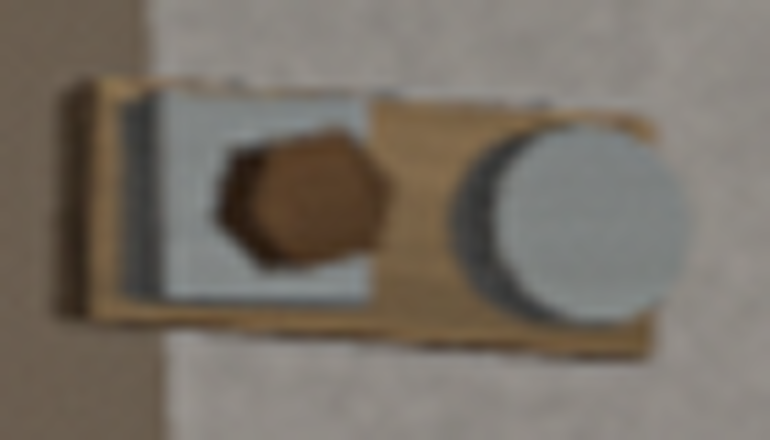

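View pics/b.png

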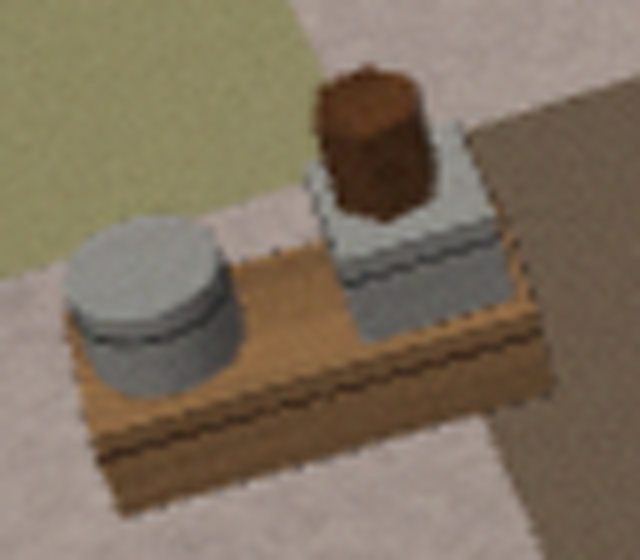

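The crops show the hex block on the square tin (left/+y half), its lit top spanning about (250–390,128–268) in the crop. The round tin is on the −y half with its lid at centre (593,223). Box lid corners are at about (95,80), (655,118), (650,357) and (90,320).

```bash
cat > m2.py <<'E'
from h import *
im=cv2.imread("pics/top0.png")
def crop(p): return (np.array(p)+.5)/11-.5+[415,235]
def quad(name,p,z):
    w=ray("top",crop(p),z)[:,:2]; r=cv2.minAreaRect(w.astype(np.float32))
    e=w[1]-w[0]; e2=w[2]-w[3]
    print(name,w.mean(0).round(4),"sides",np.linalg.norm(np.roll(w,-1,0)-w,axis=1).round(4),"edge01 ang",round(np.degrees(np.arctan2(e[1],e[0])),1),round(np.degrees(np.arctan2(e2[1],e2[0])),1),"e12",np.degrees(np.arctan2(*(w[2]-w[1])[::-1])).round(1))
quad("box",[(95,80),(655,118),(650,357),(90,320)],.04)
quad("sq",[(160,93),(375,100),(372,305),(160,300)],.08)
A=cv2.imread("pics/a.png").astype(int)
hsv=cv2.cvtColor(A.astype(np.uint8),cv2.COLOR_BGR2HSV)
# round lid: low-saturation bluish & bright
def blob(m,seed):
    n,l=cv2.connectedComponents(m.astype(np.uint8),connectivity=4); m=(l==l[seed[1],seed[0]]).astype(np.uint8)
    return max(cv2.findContours(m,cv2.RETR_EXTERNAL,cv2.CHAIN_APPROX_NONE)[0],key=cv2.contourArea).reshape(-1,2)
print("hex top colours",A[200,330],"side",A[200,240],"lid",A[220,590],"bg",A[220,740],"tin side",A[200,475])
c=blob((A[:,:,2]-A[:,:,0]>25)&(A[:,:,2]>68)&(A[:,:,2]<125)&(hsv[:,:,1]>110),(330,200))
w=ray("top",crop(c),.116)[:,:2].astype(np.float32); h=cv2.convexHull(w); mm=cv2.moments(h)
print("hex",cv2.contourArea(h),"want",.866*.03**2,mm["m10"]/mm["m00"],mm["m01"]/mm["m00"],"bbox px",c.min(0),c.max(0))
def hexang(w):
    h=cv2.convexHull(w.astype(np.float32))[:,0]; b=[]
    for d in np.arange(0,60,1):
        u=np.radians(d+np.array([0,60,120])); n=np.c_[np.cos(u),np.sin(u)]; q=h@n.T; b.append(((q.max(0)-q.min(0)).sum(),d,(q.max(0)-q.min(0)).round(4)))
    return min(b,key=lambda t:t[0])
print("flat normals deg",hexang(w))
c=blob((A[:,:,0]-A[:,:,2]>4)&(A.max(2)>115),(590,220))
w=ray("top",crop(c),.076)[:,:2].astype(np.float32); print("round",cv2.minEnclosingCircle(w),cv2.contourArea(cv2.convexHull(w)),"want",np.pi*.024**2,c.min(0),c.max(0), cv2.fitEllipse(w))
c=blob((A[:,:,0]-A[:,:,2]>2)&(A.max(2)>110),(190,200))
w=ray("top",crop(c),.08)[:,:2].astype(np.float32); print("sq",cv2.minAreaRect(w),c.min(0),c.max(0))
# hex tray angle
U=6;a,b,cc,d=(307,234,334,260)
v=cv2.resize(im[b:d,a:cc],None,fx=U,fy=U,interpolation=cv2.INTER_CUBIC).max(2)
c=blob(v>98,(v.shape[1]//2,v.shape[0]//2)); w=ray("top",(c+.5)/U-.5+[a,b],.008)[:,:2]; print("hextray",hexang(w))
rel([.37,-.34,.2],0)
E
python3 m2.py
```

```text
box [ 0.4529 -0.3512] sides [0.1393 0.0589 0.138  0.0592] edge01 ang -94.0 -93.9 e12 174.8
sq [ 0.456  -0.3131] sides [0.0516 0.0487 0.0504 0.0492] edge01 ang -92.0 -91.5 e12 175.8
hex top colours [40 63 86] side [16 29 44] lid [128 129 126] bg [134 139 144] tin side [54 55 55]
hex 0.0007321973093192824 want 0.0007794 0.4542753839667858 -0.3160071773536399 bbox px [255 138] [398 260]
flat normals deg (np.float64(0.09029768668262), np.int64(12), array([0.0276, 0.0317, 0.031 ]))
round ((0.451718807220459, -0.3431398868560791), 0.10867665708065033) 0.01925621550597123 want 0.0018095573684677208 [0 0] [769 439] ((0.4518735408782959, -0.3423607051372528), (0.11971098184585571, 0.22771243751049042), 1.0862857103347778)
sq ((0.4561719000339508, -0.3124291002750397), (0.04599478840827942, 0.04738263040781021), 87.35770416259766) [168 103] [361 298]
hextray (np.float64(0.12422345160893272), np.int64(59), array([0.0416, 0.0418, 0.0409]))
shift [-463.8 -842.6   40.1] tool y angle 1.222 tilt [-0.    -0.002 -1.   ]
turn about world z -1.222 -> about tool z 1.222
```

```bash
python3 - <<'E'
from h import *
import bench; print([k for k in dir(bench) if k[0]!='_'], getattr(bench,'nose_length',None))
print("round",ray("top",(np.array([594.5,224.5])+.5)/11-.5+[415,235],.076))
for n,u,z in(("mug base",(317,155),.05),("jar",(386,267),.06),("handle",(300,163),.05)):print(n,ray("top",u,z).round(3))
for p in([.45,.35,.24],[.52,0,.24],[.4545,-.316,.16],[.4545,-.316,.1]): rel(p,np.radians(72))
E
```

```text
['MotionError', 'calibration', 'close_job', 'get_image', 'get_state', 'nose_length'] 0.017
round [[ 0.44993718 -0.39260425  0.076     ]]
mug base [[0.732 0.007 0.05 ]]
jar [[ 0.419 -0.176  0.06 ]]
handle [[0.709 0.054 0.05 ]]
shift [-303.2 -166.8   -1.1] tool y angle 1.222 tilt [-0.    -0.002 -1.   ]
turn about world z 0.035 -> about tool z -0.035
shift [-488.6 -471.8   -0.6] tool y angle 1.222 tilt [-0.    -0.002 -1.   ]
turn about world z 0.035 -> about tool z -0.035
shift [-535.  -791.1   80. ] tool y angle 1.222 tilt [-0.    -0.002 -1.   ]
turn about world z 0.035 -> about tool z -0.035
shift [-535. -791.  140.] tool y angle 1.222 tilt [-0.    -0.002 -1.   ]
turn about world z 0.035 -> about tool z -0.035
```

Emit:
send_rows(
  xyz=[
    [-20,-11,0],
    [-50,-28,0],
    [-85,-47,0],
    [-120,-66,0],
    [-155,-85,0],
    [-190,-105,0],
    [-222,-122,0],
    [-254,-140,0],
    [-280,-154,0],
    [-303,-167,0],
  ],
  dr=[
    [0,0,0],
    [0,0,0],
    [0,0,0],
    [0,0,0],
    [0,0,0],
    [0,0,0],
    [0,0,0],
    [0,0,0],
    [0,0,0],
    [0,0,-0.035],
  ],
  jaw=60,
  grip_force=15,
)

```text
time: 0.93
position: [0.4514, 0.3478, 0.2393]
tool_rot: [0.494, 3.102, -0.001]
ft_force: [-0.4, 0.2, 0.7]
grip_width: 0.686
grip_force: 0.0
```

```bash
python3 - <<'E'
from h import *
print(get_state()["position"])
for p in([.52,0,.24],[.4545,-.316,.16]): rel(p,np.radians(72))
E
```

```text
[0.45135592 0.34776166 0.23927064]
shift [-173.3 -309.2   -0.5] tool y angle 1.255 tilt [ 0.    -0.001 -1.   ]
turn about world z 0.002 -> about tool z -0.002
shift [-209.2 -629.9   79.8] tool y angle 1.255 tilt [ 0.    -0.001 -1.   ]
turn about world z 0.002 -> about tool z -0.002
```

Emit:
send_rows(
  xyz=[
    [-17,-31,0],
    [-35,-62,0],
    [-52,-93,0],
    [-70,-124,0],
    [-87,-155,0],
    [-104,-186,0],
    [-121,-217,0],
    [-138,-248,0],
    [-156,-279,0],
    [-173,-309,0],
  ],
  dr=[
    [0,0,0],
    [0,0,0],
    [0,0,0],
    [0,0,0],
    [0,0,0],
    [0,0,0],
    [0,0,0],
    [0,0,0],
    [0,0,0],
    [0,0,0],
  ],
)

```text
time: 1.77
position: [0.5189, 0.0011, 0.2394]
tool_rot: [-0.491, -3.103, -0.0]
ft_force: [-0.4, -0.9, 0.2]
grip_width: 0.69
grip_force: 0.0
```

Emit:
send_rows(
  xyz=[
    [-4,-36,0],
    [-8,-72,0],
    [-12,-108,0],
    [-16,-144,10],
    [-20,-180,20],
    [-24,-216,35],
    [-28,-252,50],
    [-32,-285,65],
    [-36,-310,75],
    [-36,-321,80],
  ],
  dr=[
    [0,0,0],
    [0,0,0],
    [0,0,0],
    [0,0,0],
    [0,0,0],
    [0,0,0],
    [0,0,0],
    [0,0,0],
    [0,0,0],
    [0,0,0],
  ],
)

```text
time: 2.6
position: [0.4515, -0.3173, 0.158]
tool_rot: [-0.499, -3.099, 0.003]
ft_force: [-0.2, 0.0, 0.2]
grip_width: 0.691
grip_force: 0.0
```

```bash
python3 - <<'E'
from h import *
rel([.4545,-.316,.105],np.radians(72))
im=get_image("scene");cv2.imwrite("pics/d.png",cv2.resize(im[120:260,100:280,::-1],None,fx=4,fy=4,interpolation=2))
E
```

```text
shift [-2.6  2.3 52.9] tool y angle 1.252 tilt [-0.003 -0.002 -1.   ]
turn about world z 0.005 -> about tool z -0.005
```

View pics/d.png

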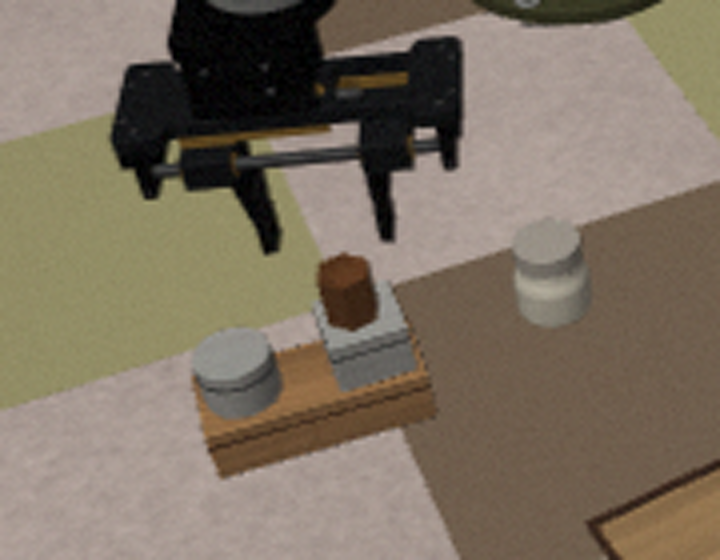

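The fingers are straddling the hex block from above, tips at about (272,250) and (388,238) in the crop. I'll check that against the projected tip position.

```bash
python3 - <<'E'
from h import *
print(proj("scene",[[.4525,-.317,.141],[.4545,-.316,.116]]), "seen tip mid 182.5,181; hex top ~ 186.5,187.5")
rel([.4545,-.316,.105],np.radians(72))
E
```

```text
[[182.28135785 179.35620032]
 [184.94856254 187.3221511 ]] seen tip mid 182.5,181; hex top ~ 186.5,187.5
shift [-3.3  3.1 52.5] tool y angle 1.251 tilt [-0.004 -0.002 -1.   ]
turn about world z 0.006 -> about tool z -0.006
```

Emit:
send_rows(
  xyz=[
    [-3,4,0],
    [-3,4,5],
    [-3,4,13],
    [-3,4,22],
    [-3,4,31],
    [-3,4,40],
    [-3,4,47],
    [-3,4,52],
    [-3,4,52],
    [-3,4,52],
  ],
  dr=[
    [0,0,0],
    [0,0,0],
    [0,0,0],
    [0,0,0],
    [0,0,0],
    [0,0,0],
    [0,0,0],
    [0,0,0],
    [0,0,0],
    [0,0,0],
  ],
)

```text
time: 3.48
position: [0.4581, -0.3105, 0.1073]
tool_rot: [-0.491, -3.102, -0.0]
ft_force: [0.8, -0.2, -0.9]
grip_width: 0.687
grip_force: 0.0
```

Emit:
send_rows(
  xyz=[
    [0,0,0],
    [0,0,0],
    [0,0,0],
    [0,0,0],
    [0,0,0],
    [0,0,0],
    [0,0,0],
    [0,0,0],
    [0,0,0],
    [0,0,0],
  ],
  dr=[
    [0,0,0],
    [0,0,0],
    [0,0,0],
    [0,0,0],
    [0,0,0],
    [0,0,0],
    [0,0,0],
    [0,0,0],
    [0,0,0],
    [0,0,0],
  ],
  jaw=20,
  grip_force=15,
)

```text
time: 4.32
position: [0.4584, -0.3108, 0.1078]
tool_rot: [0.491, 3.102, -0.001]
ft_force: [-0.5, -1.5, 2.4]
grip_width: 0.343
grip_force: 15.0
```

```bash
python3 - <<'E'
from h import *
rel([.4545,-.315,.105],np.radians(72))
im=get_image("scene");cv2.imwrite("pics/e.png",cv2.resize(im[120:260,100:280,::-1],None,fx=4,fy=4,interpolation=2))
E
```

```text
shift [ 2.4 -5.2  2.8] tool y angle 1.257 tilt [ 0. -0. -1.]
turn about world z -0.0 -> about tool z 0.0
```

View pics/e.png

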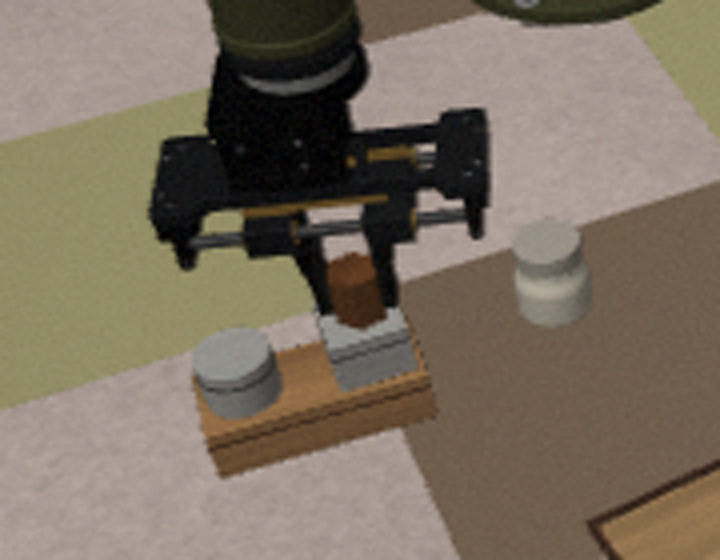

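Emit:
send_rows(
  xyz=[
    [0,0,-4],
    [0,0,-12],
    [0,0,-22],
    [0,0,-34],
    [0,0,-46],
    [0,0,-58],
    [0,0,-68],
    [0,0,-75],
    [0,0,-80],
    [0,0,-80],
  ],
  dr=[
    [0,0,0],
    [0,0,0],
    [0,0,0],
    [0,0,0],
    [0,0,0],
    [0,0,0],
    [0,0,0],
    [0,0,0],
    [0,0,0],
    [0,0,0],
  ],
)

```text
time: 5.2
position: [0.4588, -0.3108, 0.1888]
tool_rot: [0.49, 3.101, -0.0]
ft_force: [0.1, 0.3, -0.9]
grip_width: 0.344
grip_force: 15.0
```

Emit:
send_rows(
  xyz=[
    [3,12,0],
    [10,40,0],
    [19,75,0],
    [28,111,0],
    [37,147,0],
    [46,183,0],
    [55,219,0],
    [64,254,0],
    [71,282,0],
    [75,300,0],
  ],
  dr=[
    [0,0,0],
    [0,0,0.02],
    [0,0,0.05],
    [0,0,0.08],
    [0,0,0.11],
    [0,0,0.14],
    [0,0,0.17],
    [0,0,0.2],
    [0,0,0.22],
    [0,0,0.227],
  ],
)

```text
time: 6.03
position: [0.4789, 0.002, 0.187]
tool_rot: [-0.834, -3.027, -0.001]
ft_force: [-0.2, -0.1, -1.3]
grip_width: 0.342
grip_force: 15.0
```

Emit:
send_rows(
  xyz=[
    [0,0,0],
    [0,0,10],
    [0,0,25],
    [0,0,45],
    [0,0,65],
    [0,0,85],
    [0,0,100],
    [0,0,110],
    [0,0,110],
    [0,0,110],
  ],
  dr=[
    [0,0,0],
    [0,0,0],
    [0,0,0],
    [0,0,0],
    [0,0,0],
    [0,0,0],
    [0,0,0],
    [0,0,0],
    [0,0,0],
    [0,0,0],
  ],
)

```text
time: 6.87
position: [0.4791, -0.003, 0.0771]
tool_rot: [-0.841, -3.026, 0.002]
ft_force: [0.7, -0.5, -0.6]
grip_width: 0.344
grip_force: 15.0
```

```bash
python3 - <<'E'
from h import *
rel([.4794,-.0021,.032],np.radians(59)); print(get_state()["grip_width"])
s=get_image("scene");t=get_image("top")
a=cv2.resize(s[140:220,260:350,::-1],None,fx=5,fy=5,interpolation=2);b=cv2.resize(t[200:280,280:350,::-1],None,fx=5,fy=5,interpolation=2)
cv2.imwrite("pics/f.png",np.hstack([a,b]))
E
```

```text
shift [ 0.2  1.  45.1] tool y angle 1.028 tilt [-0.001 -0.001 -1.   ]
turn about world z 0.001 -> about tool z -0.001
0.3442596930914901
```

View pics/f.png

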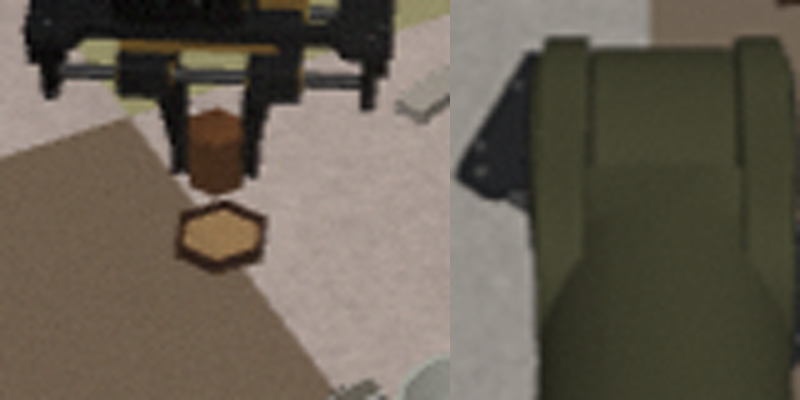

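The hex block hangs just above its tray. In the scene its top centre is about (303.2,165) and the tray centre about (304.2,187.2).

```bash
python3 - <<'E'
from h import *
print(proj("scene",[[.4775,-.001,.006],[.4773,-.002,.077-.0278+.036],[.4775,.004,.006],[.4825,-.001,.006]]))
E
```

```text
[[303.60784165 186.60934187]
 [302.72676341 165.15148892]
 [305.17009221 186.07038294]
 [304.38918611 187.64518521]]
```

Emit:
send_rows(
  xyz=[
    [0,1,6],
    [0,1,14],
    [0,1,22],
    [0,1,30],
    [0,1,36],
    [0,1,40],
    [0,1,42],
    [0,1,44],
    [0,1,44.5],
    [0,1,44.5],
  ],
  dr=[
    [0,0,0],
    [0,0,0],
    [0,0,0],
    [0,0,0],
    [0,0,0],
    [0,0,0],
    [0,0,0],
    [0,0,0],
    [0,0,0],
    [0,0,0],
  ],
)

```text
time: 7.8
position: [0.4802, -0.0011, 0.0331]
tool_rot: [0.839, 3.027, 0.0]
ft_force: [0.2, 0.2, 0.0]
grip_width: 0.344
grip_force: 15.0
```

Emit:
send_rows(
  xyz=[
    [0,0,0.5],
    [0,0,1],
    [0,0,1.5],
    [0,0,1.5],
    [0,0,1.5],
    [0,0,1.5],
    [0,0,1.5],
    [0,0,1.5],
    [0,0,1.5],
    [0,0,1.5],
  ],
  dr=[
    [0,0,0],
    [0,0,0],
    [0,0,0],
    [0,0,0],
    [0,0,0],
    [0,0,0],
    [0,0,0],
    [0,0,0],
    [0,0,0],
    [0,0,0],
  ],
)

```text
time: 8.63
position: [0.4803, -0.0011, 0.0318]
tool_rot: [0.839, 3.027, 0.0]
ft_force: [-0.5, -0.5, 3.1]
grip_width: 0.344
grip_force: 15.0
```

Emit:
send_rows(
  xyz=[
    [0,0,0],
    [0,0,0],
    [0,0,0],
    [0,0,0],
    [0,0,0],
    [0,0,0],
    [0,0,0],
    [0,0,0],
    [0,0,0],
    [0,0,0],
  ],
  dr=[
    [0,0,0],
    [0,0,0],
    [0,0,0],
    [0,0,0],
    [0,0,0],
    [0,0,0],
    [0,0,0],
    [0,0,0],
    [0,0,0],
    [0,0,0],
  ],
  jaw=48,
)

```text
time: 9.47
position: [0.4801, -0.0011, 0.0316]
tool_rot: [0.839, 3.027, 0.0]
ft_force: [-0.4, 0.0, 0.6]
grip_width: 0.555
grip_force: 0.0
```

Emit:
send_rows(
  xyz=[
    [0,0,-4],
    [0,0,-14],
    [0,0,-30],
    [0,0,-50],
    [0,0,-75],
    [0,0,-100],
    [0,0,-125],
    [0,0,-142],
    [0,0,-148],
    [0,0,-148],
  ],
  dr=[
    [0,0,0],
    [0,0,0],
    [0,0,0],
    [0,0,0],
    [0,0,0],
    [0,0,0],
    [0,0,0],
    [0,0,0],
    [0,0,0],
    [0,0,0],
  ],
)

```text
time: 10.3
position: [0.4813, -0.0011, 0.1817]
tool_rot: [0.838, 3.024, 0.003]
ft_force: [0.3, -0.7, 0.9]
grip_width: 0.554
grip_force: 0.0
```

```bash
python3 - <<'E'
from h import *
rel([.456,-.313,.15],np.radians(-4)); rel([.456,-.313,.18],np.radians(-4)) 
s=get_image("scene")
cv2.imwrite("pics/g.png",cv2.resize(s[140:260,130:350,::-1],None,fx=3.6,fy=3.6,interpolation=2))
E
```

```text
shift [-138.9 -280.5   31.3] tool y angle 1.03 tilt [ 0.004  0.001 -1.   ]
turn about world z -1.1 -> about tool z 1.1
shift [-138.9 -280.4    1.3] tool y angle 1.03 tilt [ 0.004  0.001 -1.   ]
turn about world z -1.1 -> about tool z 1.1
```

View pics/g.png

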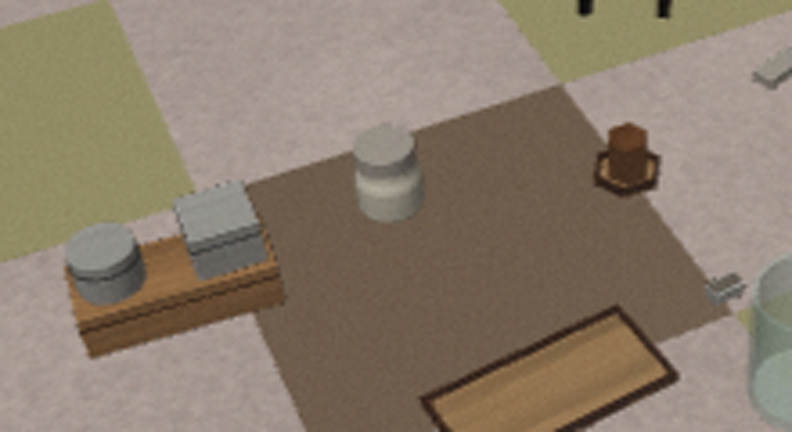

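The hex block stands in its tray at about (627,155) in the crop; the tins on the box look undisturbed. Going to the square tin.

Emit:
send_rows(
  xyz=[
    [-10,-20,0],
    [-26,-52,0],
    [-42,-84,0],
    [-58,-116,0],
    [-74,-149,0],
    [-90,-181,0],
    [-106,-213,0],
    [-122,-245,0],
    [-133,-267,5],
    [-139,-280,10],
  ],
  dr=[
    [0,0,0.09],
    [0,0,0.2],
    [0,0,0.32],
    [0,0,0.44],
    [0,0,0.56],
    [0,0,0.68],
    [0,0,0.8],
    [0,0,0.9],
    [0,0,1.0],
    [0,0,1.08],
  ],
  jaw=72,
)

```text
time: 11.18
position: [0.453, -0.3164, 0.1682]
tool_rot: [-2.286, -2.154, 0.004]
ft_force: [-0.1, 0.5, 0.4]
grip_width: 0.831
grip_force: 0.0
```

Emit:
send_rows(
  xyz=[
    [0,0,0],
    [0,0,3],
    [0,0,8],
    [0,0,14],
    [0,0,20],
    [0,0,20],
    [0,0,20],
    [0,0,20],
    [0,0,20],
    [0,0,20],
  ],
  dr=[
    [0,0,0],
    [0,0,0],
    [0,0,0],
    [0,0,0],
    [0,0,0],
    [0,0,0],
    [0,0,0],
    [0,0,0],
    [0,0,0],
    [0,0,0],
  ],
)

```text
time: 12.02
position: [0.4553, -0.3128, 0.1499]
tool_rot: [2.276, 2.165, 0.001]
ft_force: [0.1, -0.6, -1.4]
grip_width: 0.826
grip_force: 0.0
```

```bash
python3 - <<'E'
from h import *
rel([.456,-.313,.065],np.radians(-3))
s=get_image("scene")
cv2.imwrite("pics/i.png",cv2.resize(s[150:250,130:230,::-1],None,fx=6,fy=6,interpolation=2))
c=np.array([[-25,-25],[25,-25],[25,25],[-25,25]])/1000; a=np.radians(-3); r=np.array([[np.cos(a),-np.sin(a)],[np.sin(a),np.cos(a)]])
P=np.c_[c@r.T+[.456,-.313],[.08]*4]; print("predicted lid corners in crop",((proj("scene",P)-[130,150]+.5)*6-.5).round(0).tolist())
E
```

```text
shift [-0.2  0.6 84.9] tool y angle -0.05 tilt [ 0.001 -0.    -1.   ]
turn about world z -0.003 -> about tool z 0.003
predicted lid corners in crop [[285.0, 270.0], [311.0, 345.0], [430.0, 310.0], [402.0, 237.0]]
```

View pics/i.png

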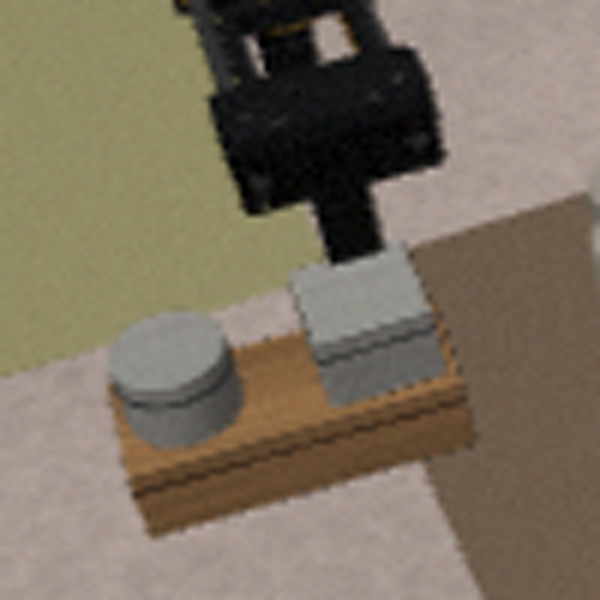

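The square tin's lid corners are seen at about (290,275), (313,350), (435,320) and (405,245), within about 1 px of prediction. Descending to grasp.

Emit:
send_rows(
  xyz=[
    [0,0,4],
    [0,0,14],
    [0,0,27],
    [0,0,40],
    [0,0,53],
    [0,0,65],
    [0,0,75],
    [0,0,82],
    [0,0,84],
    [0,0,84],
  ],
  dr=[
    [0,0,0],
    [0,0,0],
    [0,0,0],
    [0,0,0],
    [0,0,0],
    [0,0,0],
    [0,0,0],
    [0,0,0],
    [0,0,0],
    [0,0,0],
  ],
)

```text
time: 12.9
position: [0.4547, -0.3127, 0.0649]
tool_rot: [-2.276, -2.164, 0.001]
ft_force: [0.0, 0.3, -0.4]
grip_width: 0.829
grip_force: 0.0
```

Emit:
send_rows(
  xyz=[
    [0,0,0],
    [0,0,0],
    [0,0,0],
    [0,0,0],
    [0,0,0],
    [0,0,0],
    [0,0,0],
    [0,0,0],
    [0,0,0],
    [0,0,0],
  ],
  dr=[
    [0,0,0],
    [0,0,0],
    [0,0,0],
    [0,0,0],
    [0,0,0],
    [0,0,0],
    [0,0,0],
    [0,0,0],
    [0,0,0],
    [0,0,0],
  ],
  jaw=40,
  grip_force=25,
)

```text
time: 13.73
position: [0.4557, -0.3129, 0.0661]
tool_rot: [2.275, 2.165, 0.001]
ft_force: [1.0, 1.1, 5.1]
grip_width: 0.566
grip_force: 25.0
```

Emit:
send_rows(
  xyz=[
    [0,0,-4],
    [0,0,-14],
    [0,0,-28],
    [0,0,-44],
    [0,0,-62],
    [0,0,-80],
    [0,0,-98],
    [0,0,-112],
    [0,0,-118],
    [0,0,-120],
  ],
  dr=[
    [0,0,0],
    [0,0,0],
    [0,0,0],
    [0,0,0],
    [0,0,0],
    [0,0,0],
    [0,0,0],
    [0,0,0],
    [0,0,0],
    [0,0,0],
  ],
)

```text
time: 14.57
position: [0.4552, -0.313, 0.1866]
tool_rot: [2.276, 2.164, 0.001]
ft_force: [-0.1, -0.3, -2.1]
grip_width: 0.577
grip_force: 25.0
```

```bash
python3 - <<'E'
from h import *
for p in([.51,0,.18],[.4495,.3527,.15]): rel(p,np.radians(.3))
E
```

```text
shift [315.4  39.    6.6] tool y angle -0.05 tilt [ 0.001 -0.    -1.   ]
turn about world z 0.055 -> about tool z -0.055
shift [664.6 -39.1  36.4] tool y angle -0.05 tilt [ 0.001 -0.    -1.   ]
turn about world z 0.055 -> about tool z -0.055
```

Emit:
send_rows(
  xyz=[
    [15,2,0],
    [45,6,0],
    [80,10,0],
    [115,14,0],
    [150,18,0],
    [185,23,0],
    [220,27,0],
    [255,31,0],
    [285,35,0],
    [315,39,0],
  ],
  dr=[
    [0,0,0],
    [0,0,0],
    [0,0,0],
    [0,0,0],
    [0,0,0],
    [0,0,0],
    [0,0,0],
    [0,0,0],
    [0,0,0],
    [0,0,0],
  ],
)

```text
time: 15.4
position: [0.5088, 0.0017, 0.1844]
tool_rot: [-2.274, -2.165, 0.003]
ft_force: [0.8, -0.0, -1.3]
grip_width: 0.567
grip_force: 25.0
```

Emit:
send_rows(
  xyz=[
    [37,-8,0],
    [74,-16,0],
    [112,-25,0],
    [150,-34,0],
    [188,-42,0],
    [226,-50,0],
    [264,-59,0],
    [300,-67,0],
    [330,-74,0],
    [349,-78,0],
  ],
  dr=[
    [0,0,-0.01],
    [0,0,-0.02],
    [0,0,-0.03],
    [0,0,-0.04],
    [0,0,-0.05],
    [0,0,-0.055],
    [0,0,-0.055],
    [0,0,-0.055],
    [0,0,-0.055],
    [0,0,-0.055],
  ],
)

```text
time: 16.23
position: [0.4466, 0.3561, 0.184]
tool_rot: [-2.21, -2.231, 0.003]
ft_force: [-0.3, 0.0, -1.9]
grip_width: 0.574
grip_force: 25.0
```

Emit:
send_rows(
  xyz=[
    [0,0,0],
    [0,0,10],
    [0,0,25],
    [0,0,45],
    [0,0,65],
    [0,0,85],
    [0,0,100],
    [0,0,110],
    [0,0,110],
    [0,0,110],
  ],
  dr=[
    [0,0,0],
    [0,0,0],
    [0,0,0],
    [0,0,0],
    [0,0,0],
    [0,0,0],
    [0,0,0],
    [0,0,0],
    [0,0,0],
    [0,0,0],
  ],
)

```text
time: 17.07
position: [0.4494, 0.351, 0.0749]
tool_rot: [2.217, 2.225, -0.003]
ft_force: [0.2, -0.0, -0.3]
grip_width: 0.572
grip_force: 25.0
```

```bash
python3 - <<'E'
from h import *
rel([.4495,.3527,.030],np.radians(.3))
s=get_image("scene")
cv2.imwrite("pics/j.png",cv2.resize(s[90:180,350:450,::-1],None,fx=6,fy=6,interpolation=2))
p=get_state()["position"]
c=np.array([[-25,-25],[25,-25],[25,25],[-25,25]])/1000
f=lambda P:((proj("scene",P)-[350,90]+.5)*6-.5).round(0).tolist()
print("tin bottom corners",f(np.c_[c+p[:2],[p[2]-.026]*4]),"tray outer",f(np.c_[c*1.4+[.4495,.3527],[.008]*4]))
E
```

```text
shift [ 1.8  0.2 44.9] tool y angle 0.004 tilt [-0.001 -0.001 -1.   ]
turn about world z 0.002 -> about tool z -0.002
tin bottom corners [[241.0, 266.0], [297.0, 316.0], [376.0, 290.0], [319.0, 240.0]] tray outer [[206.0, 325.0], [283.0, 397.0], [392.0, 359.0], [314.0, 289.0]]
```

View pics/j.png

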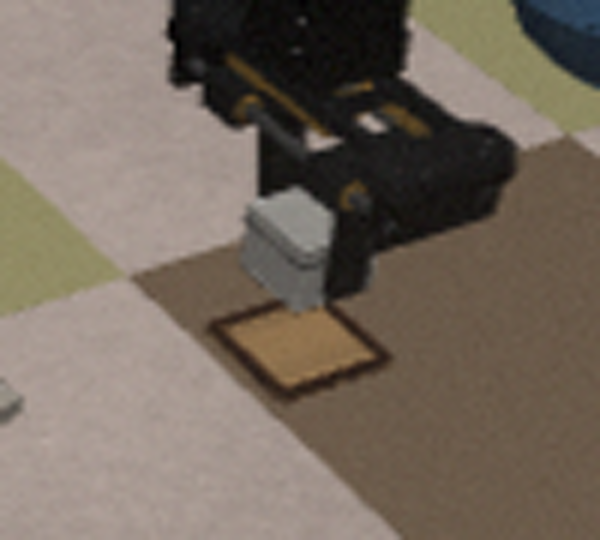

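The tin hangs over the square tray; its bottom corners at (243,265) and (297,310) and the tray corners at (208,325), (288,397) and (390,355) match the prediction. Lowering and releasing.

Emit:
send_rows(
  xyz=[
    [1,0,6],
    [1,0,14],
    [1,0,22],
    [1,0,30],
    [1,0,36],
    [1,0,40],
    [1,0,42],
    [1,0,44],
    [1,0,45],
    [1,0,45],
  ],
  dr=[
    [0,0,0],
    [0,0,0],
    [0,0,0],
    [0,0,0],
    [0,0,0],
    [0,0,0],
    [0,0,0],
    [0,0,0],
    [0,0,0],
    [0,0,0],
  ],
)

```text
time: 17.95
position: [0.4494, 0.3534, 0.0306]
tool_rot: [-2.216, -2.227, -0.0]
ft_force: [-1.1, -0.2, -0.7]
grip_width: 0.573
grip_force: 25.0
```

Emit:
send_rows(
  xyz=[
    [0,0,0],
    [0,0,0],
    [0,0,0],
    [0,0,0],
    [0,0,0],
    [0,0,0.5],
    [0,0,0.5],
    [0,0,0.5],
    [0,0,0.5],
    [0,0,0.5],
  ],
  dr=[
    [0,0,0],
    [0,0,0],
    [0,0,0],
    [0,0,0],
    [0,0,0],
    [0,0,0],
    [0,0,0],
    [0,0,0],
    [0,0,0],
    [0,0,0],
  ],
)

```text
time: 18.78
position: [0.4494, 0.3535, 0.0301]
tool_rot: [2.216, 2.227, 0.0]
ft_force: [-0.1, 0.2, -1.1]
grip_width: 0.57
grip_force: 25.0
```

Not yet in contact; a little lower, then open.

Emit:
send_rows(
  xyz=[
    [0,0,0.5],
    [0,0,1],
    [0,0,1],
    [0,0,1.5],
    [0,0,1.5],
    [0,0,1.5],
    [0,0,1.5],
    [0,0,1.5],
    [0,0,1.5],
    [0,0,1.5],
  ],
  dr=[
    [0,0,0],
    [0,0,0],
    [0,0,0],
    [0,0,0],
    [0,0,0],
    [0,0,0],
    [0,0,0],
    [0,0,0],
    [0,0,0],
    [0,0,0],
  ],
)

```text
time: 19.62
position: [0.4494, 0.3535, 0.0301]
tool_rot: [-2.216, -2.227, -0.0]
ft_force: [-2.9, -3.2, 10.2]
grip_width: 0.572
grip_force: 25.0
```

Emit:
send_rows(
  xyz=[
    [0,0,0],
    [0,0,0],
    [0,0,0],
    [0,0,0],
    [0,0,0],
    [0,0,0],
    [0,0,0],
    [0,0,0],
    [0,0,0],
    [0,0,0],
  ],
  dr=[
    [0,0,0],
    [0,0,0],
    [0,0,0],
    [0,0,0],
    [0,0,0],
    [0,0,0],
    [0,0,0],
    [0,0,0],
    [0,0,0],
    [0,0,0],
  ],
  jaw=70,
)

```text
time: 20.45
position: [0.4493, 0.3534, 0.0285]
tool_rot: [2.216, 2.227, -0.0]
ft_force: [-0.1, -0.3, -0.2]
grip_width: 0.807
grip_force: 0.0
```

Emit:
send_rows(
  xyz=[
    [0,0,-4],
    [0,0,-14],
    [0,0,-30],
    [0,0,-50],
    [0,0,-75],
    [0,0,-100],
    [0,0,-125],
    [0,0,-145],
    [0,0,-152],
    [0,0,-152],
  ],
  dr=[
    [0,0,0],
    [0,0,0],
    [0,0,0],
    [0,0,0],
    [0,0,0],
    [0,0,0],
    [0,0,0],
    [0,0,0],
    [0,0,0],
    [0,0,0],
  ],
)

```text
time: 21.28
position: [0.4505, 0.3543, 0.1835]
tool_rot: [2.216, 2.227, 0.008]
ft_force: [0.1, 0.3, 0.9]
grip_width: 0.803
grip_force: 0.0
```

```bash
python3 - <<'E'
from h import *
for p in([.51,.0,.18],[.450,-.3925,.15]): rel(p,np.radians(-3))
s=get_image("scene");t=get_image("top")
a=cv2.resize(s[110:180,360:440,::-1],None,fx=5,fy=5,interpolation=2);b=cv2.resize(t[230:300,410:490,::-1],None,fx=5,fy=5,interpolation=2)
cv2.imwrite("pics/k.png",np.hstack([a,b]))
E
```

```text
shift [-354.6   57.8    2.4] tool y angle 0.005 tilt [ 0.004  0.004 -1.   ]
turn about world z -0.057 -> about tool z 0.057
shift [-746.9   -4.3   30.7] tool y angle 0.005 tilt [ 0.004  0.004 -1.   ]
turn about world z -0.057 -> about tool z 0.057
```

View pics/k.png

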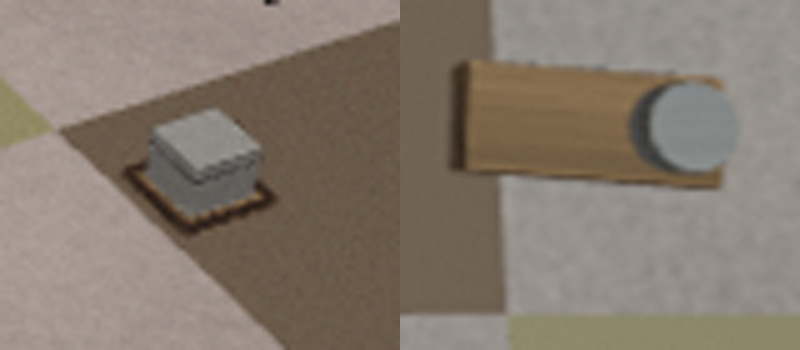

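The square tin sits flat inside its tray rim at about (203,165). The round tin is still on the box, its lid centred at about (693,126).

Emit:
send_rows(
  xyz=[
    [-18,3,0],
    [-52,8,0],
    [-90,15,0],
    [-128,21,0],
    [-166,27,0],
    [-204,33,0],
    [-242,40,0],
    [-280,46,0],
    [-318,52,0],
    [-355,58,0],
  ],
  dr=[
    [0,0,0],
    [0,0,0],
    [0,0,0],
    [0,0,0],
    [0,0,0],
    [0,0,0],
    [0,0,0],
    [0,0,0],
    [0,0,0],
    [0,0,0],
  ],
)

```text
time: 22.22
position: [0.5078, -0.0034, 0.1788]
tool_rot: [-2.215, -2.226, 0.004]
ft_force: [0.5, -0.0, 0.5]
grip_width: 0.809
grip_force: 0.0
```

Emit:
send_rows(
  xyz=[
    [-40,-6,0],
    [-80,-12,0],
    [-120,-19,0],
    [-160,-25,0],
    [-200,-31,0],
    [-240,-38,0],
    [-280,-44,0],
    [-320,-50,0],
    [-360,-57,0],
    [-392,-62,0],
  ],
  dr=[
    [0,0,0],
    [0,0,0],
    [0,0,0.02],
    [0,0,0.03],
    [0,0,0.04],
    [0,0,0.05],
    [0,0,0.057],
    [0,0,0.057],
    [0,0,0.057],
    [0,0,0.057],
  ],
)

```text
time: 23.05
position: [0.4467, -0.3962, 0.1788]
tool_rot: [-2.279, -2.159, 0.004]
ft_force: [0.9, -0.4, 0.6]
grip_width: 0.803
grip_force: 0.0
```

Emit:
send_rows(
  xyz=[
    [0,0,0],
    [0,0,3],
    [0,0,8],
    [0,0,16],
    [0,0,24],
    [0,0,30],
    [0,0,30],
    [0,0,30],
    [0,0,30],
    [0,0,30],
  ],
  dr=[
    [0,0,0],
    [0,0,0],
    [0,0,0],
    [0,0,0],
    [0,0,0],
    [0,0,0],
    [0,0,0],
    [0,0,0],
    [0,0,0],
    [0,0,0],
  ],
)

```text
time: 23.88
position: [0.4494, -0.3937, 0.151]
tool_rot: [2.278, 2.163, 0.001]
ft_force: [-0.1, -0.2, 0.9]
grip_width: 0.808
grip_force: 0.0
```

```bash
python3 - <<'E'
from h import *
rel([.450,-.3925,.0655])
E
```

```text
shift [ 1.3  0.5 85.5] tool y angle -0.052 tilt [ 0.001 -0.    -1.   ]
```

Emit:
send_rows(
  xyz=[
    [1,0,4],
    [1,0,14],
    [1,0,27],
    [1,0,40],
    [1,0,53],
    [1,0,65],
    [1,0,75],
    [1,0,82],
    [1,0,85],
    [1,0,85],
  ],
  dr=[
    [0,0,0],
    [0,0,0],
    [0,0,0],
    [0,0,0],
    [0,0,0],
    [0,0,0],
    [0,0,0],
    [0,0,0],
    [0,0,0],
    [0,0,0],
  ],
)

```text
time: 24.72
position: [0.4487, -0.3925, 0.0646]
tool_rot: [-2.278, -2.162, 0.001]
ft_force: [0.2, -0.2, 0.4]
grip_width: 0.803
grip_force: 0.0
```

Emit:
send_rows(
  xyz=[
    [0,0,0],
    [0,0,0],
    [0,0,0],
    [0,0,0],
    [0,0,0],
    [0,0,0],
    [0,0,0],
    [0,0,0],
    [0,0,0],
    [0,0,0],
  ],
  dr=[
    [0,0,0],
    [0,0,0],
    [0,0,0],
    [0,0,0],
    [0,0,0],
    [0,0,0],
    [0,0,0],
    [0,0,0],
    [0,0,0],
    [0,0,0],
  ],
  jaw=38,
  grip_force=25,
)

```text
time: 25.55
position: [0.4496, -0.3928, 0.0661]
tool_rot: [2.278, 2.162, 0.001]
ft_force: [0.6, 1.8, 5.9]
grip_width: 0.546
grip_force: 25.0
```

Emit:
send_rows(
  xyz=[
    [0,0,-4],
    [0,0,-14],
    [0,0,-28],
    [0,0,-44],
    [0,0,-62],
    [0,0,-80],
    [0,0,-98],
    [0,0,-115],
    [0,0,-125],
    [0,0,-130],
  ],
  dr=[
    [0,0,0],
    [0,0,0],
    [0,0,0],
    [0,0,0],
    [0,0,0],
    [0,0,0],
    [0,0,0],
    [0,0,0],
    [0,0,0],
    [0,0,0],
  ],
)

```text
time: 26.38
position: [0.4495, -0.3934, 0.1979]
tool_rot: [2.277, 2.161, 0.001]
ft_force: [-0.7, -0.2, -0.5]
grip_width: 0.542
grip_force: 25.0
```

```bash
python3 - <<'E'
from h import *
for p in([.51,-.1,.195],[.635,.148,.15]): rel(p,0)
E
```

```text
shift [296.1  45.1   2.6] tool y angle -0.052 tilt [ 0.003 -0.001 -1.   ]
turn about world z 0.052 -> about tool z -0.052
shift [550.4 156.9  47.6] tool y angle -0.052 tilt [ 0.003 -0.001 -1.   ]
turn about world z 0.052 -> about tool z -0.052
```

Emit:
send_rows(
  xyz=[
    [15,2,0],
    [45,7,0],
    [78,12,0],
    [110,17,0],
    [142,22,0],
    [174,27,0],
    [206,31,0],
    [238,36,0],
    [268,41,0],
    [296,45,0],
  ],
  dr=[
    [0,0,0],
    [0,0,0],
    [0,0,0],
    [0,0,0],
    [0,0,0],
    [0,0,0],
    [0,0,0],
    [0,0,0],
    [0,0,0],
    [0,0,0],
  ],
)

```text
time: 27.22
position: [0.5091, -0.0973, 0.1952]
tool_rot: [-2.277, -2.163, 0.0]
ft_force: [-0.4, 0.5, -1.6]
grip_width: 0.546
grip_force: 25.0
```

Emit:
send_rows(
  xyz=[
    [28,12,0],
    [57,25,0],
    [86,38,0],
    [115,51,0],
    [144,63,0],
    [173,76,0],
    [200,88,0],
    [225,99,0],
    [243,107,0],
    [254,112,0],
  ],
  dr=[
    [0,0,0],
    [0,0,0],
    [0,0,0],
    [0,0,0],
    [0,0,0],
    [0,0,0],
    [0,0,0],
    [0,0,0],
    [0,0,0],
    [0,0,0],
  ],
)

```text
time: 28.05
position: [0.6344, 0.1517, 0.1944]
tool_rot: [-2.274, -2.166, 0.002]
ft_force: [0.2, 0.5, -1.0]
grip_width: 0.547
grip_force: 25.0
```

Emit:
send_rows(
  xyz=[
    [0,0,0],
    [0,0,10],
    [0,0,25],
    [0,0,45],
    [0,0,65],
    [0,0,85],
    [0,0,105],
    [0,0,118],
    [0,0,120],
    [0,0,120],
  ],
  dr=[
    [0,0,0],
    [0,0,0],
    [0,0,0],
    [0,0,0],
    [0,0,0],
    [0,0,0],
    [0,0,0],
    [0,0,0],
    [0,0,0],
    [0,0,0],
  ],
)

```text
time: 28.88
position: [0.6336, 0.1469, 0.0747]
tool_rot: [-2.28, -2.161, 0.003]
ft_force: [0.8, 0.6, -0.3]
grip_width: 0.543
grip_force: 25.0
```

```bash
python3 - <<'E'
from h import *
rel([.635,.148,.030])
s=get_image("scene")
cv2.imwrite("pics/l.png",cv2.resize(s[140:270,320:430,::-1],None,fx=4.5,fy=4.5,interpolation=2))
p=get_state()["position"]
f=lambda P:((proj("scene",P)-[320,140]+.5)*4.5-.5).round(0).tolist()
print("tin bottom,top centre",f([p-[0,0,.026],p+[0,0,.010]]),"tray",f([[.635,.148,.008]]))
E
```

```text
shift [ 1.3  1.4 44.7] tool y angle -0.054 tilt [-0.002 -0.001 -1.   ]
tin bottom,top centre [[267.0, 235.0], [273.0, 190.0]] tray [[261.0, 286.0]]
```

View pics/l.png

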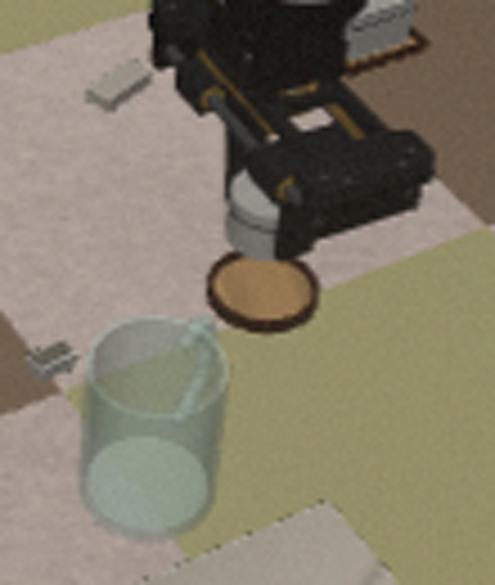

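The round tin is above its tray, which is seen centred at about (263,290) against a predicted (261,286). The mug is clear of the gripper. Lowering.

Emit:
send_rows(
  xyz=[
    [0,1,6],
    [0,1,14],
    [0,1,22],
    [0,1,30],
    [0,1,36],
    [0,1,40],
    [0,1,42],
    [0,1,44],
    [0,1,45],
    [0,1,45],
  ],
  dr=[
    [0,0,0],
    [0,0,0],
    [0,0,0],
    [0,0,0],
    [0,0,0],
    [0,0,0],
    [0,0,0],
    [0,0,0],
    [0,0,0],
    [0,0,0],
  ],
)

```text
time: 29.77
position: [0.6356, 0.1484, 0.0306]
tool_rot: [2.278, 2.163, 0.0]
ft_force: [-0.4, -0.5, -1.1]
grip_width: 0.547
grip_force: 25.0
```

Emit:
send_rows(
  xyz=[
    [0,0,0],
    [0,0,0],
    [0,0,0],
    [0,0,0.5],
    [0,0,0.5],
    [0,0,0.5],
    [0,0,1],
    [0,0,1],
    [0,0,1],
    [0,0,1],
  ],
  dr=[
    [0,0,0],
    [0,0,0],
    [0,0,0],
    [0,0,0],
    [0,0,0],
    [0,0,0],
    [0,0,0],
    [0,0,0],
    [0,0,0],
    [0,0,0],
  ],
)

```text
time: 30.6
position: [0.6356, 0.1485, 0.0301]
tool_rot: [-2.278, -2.163, -0.001]
ft_force: [-2.8, -0.2, 3.5]
grip_width: 0.547
grip_force: 25.0
```

In contact; open and rise, then head for the box.

Emit:
send_rows(
  xyz=[
    [0,0,0],
    [0,0,0],
    [0,0,0],
    [0,0,0],
    [0,0,0],
    [0,0,0],
    [0,0,0],
    [0,0,0],
    [0,0,0],
    [0,0,0],
  ],
  dr=[
    [0,0,0],
    [0,0,0],
    [0,0,0],
    [0,0,0],
    [0,0,0],
    [0,0,0],
    [0,0,0],
    [0,0,0],
    [0,0,0],
    [0,0,0],
  ],
  jaw=68,
)

```text
time: 31.43
position: [0.6355, 0.1484, 0.0296]
tool_rot: [2.278, 2.163, 0.0]
ft_force: [-0.3, 0.3, 0.4]
grip_width: 0.783
grip_force: 0.0
```

Emit:
send_rows(
  xyz=[
    [0,0,-4],
    [0,0,-14],
    [0,0,-30],
    [0,0,-50],
    [0,0,-75],
    [0,0,-100],
    [0,0,-130],
    [0,0,-155],
    [0,0,-160],
    [0,0,-160],
  ],
  dr=[
    [0,0,0],
    [0,0,0],
    [0,0,0],
    [0,0,0],
    [0,0,0],
    [0,0,0],
    [0,0,0],
    [0,0,0],
    [0,0,0],
    [0,0,0],
  ],
)

```text
time: 32.27
position: [0.6371, 0.1485, 0.1933]
tool_rot: [2.277, 2.161, 0.009]
ft_force: [-0.5, 0.2, -0.2]
grip_width: 0.78
grip_force: 0.0
```

```bash
python3 - <<'E'
from h import *
for p in([.51,-.1,.19],[.453,-.3515,.12]): rel(p,np.radians(-4.5))
s=get_image("scene");t=get_image("top")
a=cv2.resize(s[170:230,345:415,::-1],None,fx=5,fy=5,interpolation=2);b=cv2.resize(t[230:290,410:490,::-1],None,fx=5,fy=5,interpolation=2)
cv2.imwrite("pics/m.png",np.hstack([a,b]))
E
```

```text
shift [-254.8 -114.     2. ] tool y angle -0.052 tilt [ 0.006  0.002 -1.   ]
turn about world z -0.026 -> about tool z 0.026
shift [-509.1 -158.2   71.2] tool y angle -0.052 tilt [ 0.006  0.002 -1.   ]
turn about world z -0.026 -> about tool z 0.026
```

View pics/m.png

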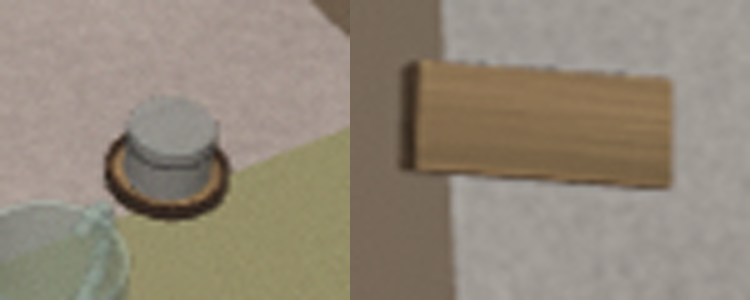

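The round tin stands inside its tray at about (172,150). The box lid corners in the right crop are about (70,61), (322,78), (320,187) and (67,171), measured from that crop's left edge.

Emit:
send_rows(
  xyz=[
    [-12,-5,0],
    [-38,-17,0],
    [-66,-30,0],
    [-95,-43,0],
    [-124,-56,0],
    [-153,-69,0],
    [-182,-82,0],
    [-211,-95,0],
    [-235,-106,0],
    [-255,-114,0],
  ],
  dr=[
    [0,0,0],
    [0,0,0],
    [0,0,0],
    [0,0,0],
    [0,0,0],
    [0,0,0],
    [0,0,0],
    [0,0,0],
    [0,0,0.01],
    [0,0,0.026],
  ],
  jaw=87,
)

```text
time: 33.2
position: [0.5054, -0.1031, 0.1881]
tool_rot: [-2.308, -2.128, 0.003]
ft_force: [-0.2, -1.4, -0.2]
grip_width: 0.995
grip_force: 0.0
```

Emit:
send_rows(
  xyz=[
    [-26,-4,0],
    [-52,-8,0],
    [-78,-12,5],
    [-104,-16,15],
    [-130,-20,27],
    [-158,-25,40],
    [-186,-31,52],
    [-214,-37,62],
    [-240,-42,68],
    [-253,-44,70],
  ],
  dr=[
    [0,0,0],
    [0,0,0],
    [0,0,0],
    [0,0,0],
    [0,0,0],
    [0,0,0],
    [0,0,0],
    [0,0,0],
    [0,0,0],
    [0,0,0],
  ],
)

```text
time: 34.03
position: [0.4411, -0.3523, 0.1175]
tool_rot: [-2.309, -2.126, 0.005]
ft_force: [-0.4, 0.1, 0.3]
grip_width: 1.0
grip_force: 0.0
```

Emit:
send_rows(
  xyz=[
    [0,0,0],
    [0,0,0],
    [0,0,0],
    [0,0,0],
    [0,0,0],
    [0,0,0],
    [0,0,0],
    [0,0,0],
    [0,0,0],
    [0,0,0],
  ],
  dr=[
    [0,0,0],
    [0,0,0],
    [0,0,0],
    [0,0,0],
    [0,0,0],
    [0,0,0],
    [0,0,0],
    [0,0,0],
    [0,0,0],
    [0,0,0],
  ],
)

```text
time: 34.87
position: [0.4449, -0.3491, 0.1196]
tool_rot: [2.306, 2.133, 0.0]
ft_force: [-0.0, 0.2, 0.1]
grip_width: 1.001
grip_force: 0.0
```

```bash
python3 - <<'E'
from h import *
w=ray("top",(np.array([(70,61),(322,78),(320,187),(67,171)])+.5)/5-.5+[410,230],.04)[:,:2]
e=(w[1]-w[0])+(w[2]-w[3]); e/=-np.linalg.norm(e); print(w.mean(0),np.linalg.norm(np.roll(w,-1,0)-w,axis=1),"long axis",np.degrees(np.arctan2(e[1],e[0])))
c=w.mean(0); rel([c[0],c[1],.0255],np.arctan2(e[1],e[0])-np.pi/2)
E
```

```text
[ 0.45288197 -0.35157695] [0.13794993 0.05910853 0.13719562 0.05975425] long axis 86.11366891811821
shift [-1.9  8.2 94.1] tool y angle -0.078 tilt [ 0.  0. -1.]
turn about world z 0.01 -> about tool z -0.01
```

Emit:
send_rows(
  xyz=[
    [-1,4,0],
    [-2,8,4],
    [-2,8,14],
    [-2,8,28],
    [-2,8,44],
    [-2,8,60],
    [-2,8,75],
    [-2,8,87],
    [-2,8,93],
    [-2,8,94],
  ],
  dr=[
    [0,0,-0.005],
    [0,0,-0.01],
    [0,0,-0.01],
    [0,0,-0.01],
    [0,0,-0.01],
    [0,0,-0.01],
    [0,0,-0.01],
    [0,0,-0.01],
    [0,0,-0.01],
    [0,0,-0.01],
  ],
)

```text
time: 35.7
position: [0.4514, -0.3511, 0.0235]
tool_rot: [-2.294, -2.142, 0.002]
ft_force: [-0.1, 0.4, 0.5]
grip_width: 1.001
grip_force: 0.0
```

Emit:
send_rows(
  xyz=[
    [0,0,0],
    [0,0,0],
    [0,0,0],
    [0,0,0],
    [0,0,0],
    [0,0,0],
    [0,0,0],
    [0,0,0],
    [0,0,0],
    [0,0,0],
  ],
  dr=[
    [0,0,0],
    [0,0,0],
    [0,0,0],
    [0,0,0],
    [0,0,0],
    [0,0,0],
    [0,0,0],
    [0,0,0],
    [0,0,0],
    [0,0,0],
  ],
  jaw=50,
  grip_force=40,
)

```text
time: 36.53
position: [0.4532, -0.3519, 0.0262]
tool_rot: [2.295, 2.144, 0.001]
ft_force: [-1.1, 0.6, 4.8]
grip_width: 0.686
grip_force: 40.0
```

Emit:
send_rows(
  xyz=[
    [0,0,-3],
    [0,0,-10],
    [0,0,-20],
    [0,0,-35],
    [0,0,-52],
    [0,0,-70],
    [0,0,-88],
    [0,0,-105],
    [0,0,-116],
    [0,0,-120],
  ],
  dr=[
    [0,0,0],
    [0,0,0],
    [0,0,0],
    [0,0,0],
    [0,0,0],
    [0,0,0],
    [0,0,0],
    [0,0,0],
    [0,0,0],
    [0,0,0],
  ],
)

```text
time: 37.37
position: [0.4533, -0.3525, 0.1478]
tool_rot: [2.294, 2.142, 0.002]
ft_force: [-0.3, -0.0, -1.8]
grip_width: 0.688
grip_force: 40.0
```

```bash
python3 - <<'E'
from h import *
rel([.6554,-.1485,.15],np.radians(5.8)); print(get_state()["torque"])
E
```

```text
shift [217.3 187.8  -1.9] tool y angle -0.068 tilt [ 0.003 -0.001 -1.   ]
turn about world z 0.169 -> about tool z -0.169
[-0.08826449 -0.01516391 -0.02273848]
```

Emit:
send_rows(
  xyz=[
    [10,9,-10],
    [32,28,-20],
    [58,50,-25],
    [84,73,-25],
    [110,95,-25],
    [136,118,-25],
    [160,138,-25],
    [184,159,-25],
    [204,177,-25],
    [217,188,-25],
  ],
  dr=[
    [0,0,0],
    [0,0,-0.02],
    [0,0,-0.04],
    [0,0,-0.06],
    [0,0,-0.08],
    [0,0,-0.1],
    [0,0,-0.12],
    [0,0,-0.14],
    [0,0,-0.16],
    [0,0,-0.169],
  ],
)

```text
time: 38.2
position: [0.6566, -0.1439, 0.1691]
tool_rot: [-2.1, -2.334, -0.001]
ft_force: [0.0, 1.1, -2.3]
grip_width: 0.687
grip_force: 40.0
```

Emit:
send_rows(
  xyz=[
    [0,0,0],
    [0,0,0],
    [0,0,5],
    [0,0,20],
    [0,0,40],
    [0,0,60],
    [0,0,80],
    [0,0,95],
    [0,0,100],
    [0,0,100],
  ],
  dr=[
    [0,0,0],
    [0,0,0],
    [0,0,0],
    [0,0,0],
    [0,0,0],
    [0,0,0],
    [0,0,0],
    [0,0,0],
    [0,0,0],
    [0,0,0],
  ],
)

```text
time: 39.03
position: [0.6532, -0.1489, 0.069]
tool_rot: [-2.107, -2.327, 0.003]
ft_force: [0.1, 0.0, -1.8]
grip_width: 0.686
grip_force: 40.0
```

Emit:
send_rows(
  xyz=[
    [0,0,0],
    [0,0,0],
    [0,0,0],
    [0,0,0],
    [0,0,0],
    [0,0,0],
    [0,0,0],
    [0,0,0],
    [0,0,0],
    [0,0,0],
  ],
  dr=[
    [0,0,0],
    [0,0,0],
    [0,0,0],
    [0,0,0],
    [0,0,0],
    [0,0,0],
    [0,0,0],
    [0,0,0],
    [0,0,0],
    [0,0,0],
  ],
)

```text
time: 39.87
position: [0.6549, -0.148, 0.0705]
tool_rot: [-2.106, -2.331, -0.0]
ft_force: [1.0, 0.1, -2.7]
grip_width: 0.686
grip_force: 40.0
```

```bash
python3 - <<'E'
from h import *
rel([.6554,-.1485,.0302],np.radians(5.8))
E
```

```text
shift [-0.6  0.4 40.3] tool y angle 0.101 tilt [-0.  0. -1.]
turn about world z 0.0 -> about tool z -0.0
```

Emit:
send_rows(
  xyz=[
    [0,0,4],
    [0,0,11],
    [0,0,18],
    [0,0,25],
    [0,0,31],
    [0,0,35],
    [0,0,38],
    [0,0,39],
    [0,0,40],
    [0,0,40],
  ],
  dr=[
    [0,0,0],
    [0,0,0],
    [0,0,0],
    [0,0,0],
    [0,0,0],
    [0,0,0],
    [0,0,0],
    [0,0,0],
    [0,0,0],
    [0,0,0],
  ],
)

```text
time: 40.7
position: [0.6551, -0.1481, 0.0306]
tool_rot: [2.106, 2.331, 0.0]
ft_force: [-0.3, -0.7, -3.0]
grip_width: 0.684
grip_force: 40.0
```

Emit:
send_rows(
  xyz=[
    [0,0,0],
    [0,0,0],
    [0,0,0],
    [0,0,0.5],
    [0,0,0.5],
    [0,0,0.5],
    [0,0,1],
    [0,0,1],
    [0,0,1],
    [0,0,1],
  ],
  dr=[
    [0,0,0],
    [0,0,0],
    [0,0,0],
    [0,0,0],
    [0,0,0],
    [0,0,0],
    [0,0,0],
    [0,0,0],
    [0,0,0],
    [0,0,0],
  ],
)

```text
time: 41.53
position: [0.6551, -0.148, 0.0302]
tool_rot: [2.106, 2.331, 0.001]
ft_force: [-2.1, 1.1, 5.0]
grip_width: 0.683
grip_force: 40.0
```

```bash
python3 - <<'E'
from h import *
rel([.6554,-.1485,.0302],np.radians(5.8))
s=get_image("scene")
cv2.imwrite("pics/n.png",cv2.resize(s[130:290,130:450,::-1],None,fx=2.5,fy=2.5,interpolation=2))
E
```

```text
shift [-0.5  0.2  0. ] tool y angle 0.101 tilt [ 0.001  0.    -1.   ]
turn about world z 0.0 -> about tool z -0.0
```

Contact came at exactly the floor height expected. Release, rise, then one last look.

Emit:
send_rows(
  xyz=[
    [0,0,0],
    [0,0,0],
    [0,0,0],
    [0,0,0],
    [0,0,0],
    [0,0,0],
    [0,0,0],
    [0,0,0],
    [0,0,0],
    [0,0,0],
  ],
  dr=[
    [0,0,0],
    [0,0,0],
    [0,0,0],
    [0,0,0],
    [0,0,0],
    [0,0,0],
    [0,0,0],
    [0,0,0],
    [0,0,0],
    [0,0,0],
  ],
  jaw=82,
)

```text
time: 42.42
position: [0.655, -0.148, 0.0296]
tool_rot: [2.106, 2.331, 0.0]
ft_force: [0.0, 0.1, 0.9]
grip_width: 0.943
grip_force: 0.0
```

Emit:
send_rows(
  xyz=[
    [0,0,-4],
    [0,0,-14],
    [0,0,-30],
    [0,0,-50],
    [0,0,-75],
    [0,0,-100],
    [0,0,-130],
    [0,0,-160],
    [0,0,-180],
    [0,0,-190],
  ],
  dr=[
    [0,0,0],
    [0,0,0],
    [0,0,0],
    [0,0,0],
    [0,0,0],
    [0,0,0],
    [0,0,0],
    [0,0,0],
    [0,0,0],
    [0,0,0],
  ],
)

```text
time: 43.25
position: [0.6563, -0.1489, 0.2245]
tool_rot: [2.103, 2.327, 0.006]
ft_force: [0.3, 0.4, 0.7]
grip_width: 0.942
grip_force: 0.0
```

Emit:
send_rows(
  xyz=[
    [-20,-10,0],
    [-50,-25,0],
    [-80,-45,0],
    [-110,-65,0],
    [-140,-85,0],
    [-160,-100,0],
    [-180,-110,0],
    [-180,-110,0],
    [-180,-110,0],
    [-180,-110,0],
  ],
  dr=[
    [0,0,0],
    [0,0,0],
    [0,0,0],
    [0,0,0],
    [0,0,0],
    [0,0,0],
    [0,0,0],
    [0,0,0],
    [0,0,0],
    [0,0,0],
  ],
)

```text
time: 44.08
position: [0.564, -0.3371, 0.2192]
tool_rot: [-2.105, -2.331, -0.001]
ft_force: [0.0, -0.2, 0.8]
grip_width: 0.941
grip_force: 0.0
```

```bash
python3 - <<'E'
from h import *
s=get_image("scene");t=get_image("top")
a=cv2.resize(s[130:290,220:420,::-1],None,fx=3.5,fy=3.5,interpolation=2)
cv2.imwrite("pics/o.png",a); print(get_state()["position"])
E
```

```text
[ 0.56467976 -0.33626994  0.2191452 ]
```

View pics/o.png

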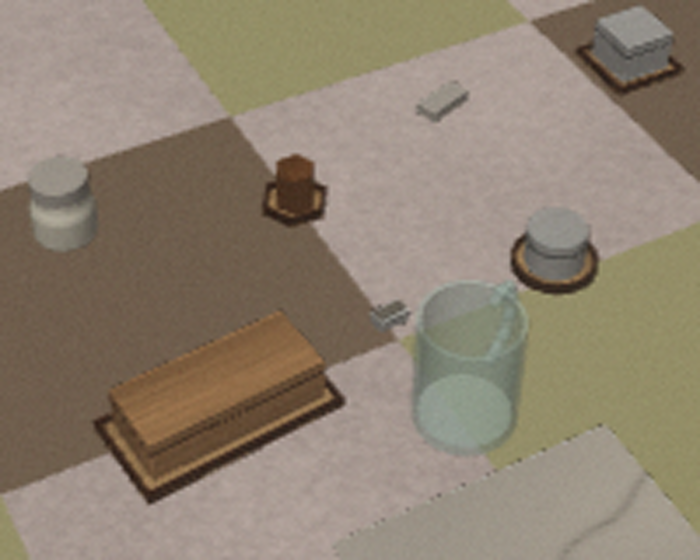

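The final picture shows all four pieces upright inside their trays: box (220,395), hex block (295,190), round tin (556,245) and square tin (633,45). The mug (468,365) and jar (62,202) are where they were.

```bash
python3 -c "
from bench import *
print(close_job())"
```

```text
the job is handed in; nothing more can be done
None
```

The job is handed in at about 44 s: the hex block, square tin, round tin and then the long box were set upright in their own trays, and the mug and jar were not touched.

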